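Close the rivet boxes in the leather workshop

ROBOT

A 7-joint arm with a two-finger parallel gripper is mounted at the origin on the work surface. World frame = base frame: x ahead of the robot, y to its left, z up, the work surface at z = 0. Lengths are in m, angles in rad, forces in N, time in s.
With the tool pointing down it reaches from about 0.4 to 0.875 m from the base axis. Payload 19.3 kg.
Tool frame: the origin (TCP) lies midway between the tips of the shut fingers; the grasp point (between the pads) lies bot.pinch_z behind it (bot.pinch_z is the distance from the TCP to the grasp point, in m); z points along the fingers, y is the line along which they close (so a half turn about z gives the same grasp; the last joint's range is limited). The gripper opens to 85 mm and grips with 20 to 120 N. Pads are 22 mm wide; open, the fingers measure 114 mm over their backs; the gripper's body (76 mm by 85 mm) begins 54 mm behind the grasp point. The pads swing forward as they close: fully open they stand 13 mm farther back than shut.
Start: joints at [1.247, 0.521, -0.036, 1.599, 0.021, 1.021, -0.113], TCP at [0.157, -0.605, 0.231] pointing down, gripper open.
Joint ranges: [-2.91, 2.91], [-0.3, 2.13], [-1.5, 1.42], [0.17, 2.43], [-1.26, 4.41], [0.16, 1.93], [-2.52, 2.52]. Speed limits (rad/s): [1.89, 1.89, 2.39, 2.39, 3.01, 3.01, 3.01].

INTERFACE

Orientations are given as [roll, pitch, yaw] about the fixed x, y, z axes, in that order (R = Rz(yaw) Ry(pitch) Rx(roll)).
In Python, from workcell import readout, grab_frame, camera_info, workorder, bot gives the robot as it stands. The module is installed in compiled form; this text tells all that it offers.
- The arm moves only by the tool drive_tool, never from a script. Its argument "targets" is a list of rows, each an object of numbers: "dx", "dy", "dz": the shift along the tool's x, y, z as a fraction of full scale; "yaw": the turn about the tool's z as a fraction of full scale; "fingers": the closure, from 0 (fully open) to 1 (shut). In form: [{"dx": .., "dy": .., "dz": .., "yaw": .., "fingers": ..}, ...]. A call has 1 to 20 rows; each row shifts and turns the commanded pose from where the row before left it, along the tool's axes as they then stand; what a row does not reach is not made up. Full scale, the value 1, is 0.1 m for a shift and 90 degrees for a turn. A row lasts 1/10 s, in which the tool goes at most 50 mm and 8.59 degrees, less where a joint would pass 70% of its speed; a pose out of reach is approached as far as the arm can. A call with a number of a shift or a turn outside -1 to 1 is refused whole. A call with a gripper value outside its range is refused whole. The fingers move at their own pace and stop on an object; "squeeze" is the grip in N (left out, the last holds). Time passes only in rows, so rows that do not move let the fingers close. It gives the time, the measured TCP pose, the force, the opening and the grip force at its end, in the units of the state.
- readout.observe(): the state, without advancing time (a new reading comes with each control period).
- grab_frame(name): name is "side" or "top" or "wrist"; returns the picture (400x640x3 uint8, blue, green, red); there is no depth.
- camera_info(name): a dict with "fx", "fy", "cx", "cy" (pixels), "T" (4x4, takes a point from camera to world coordinates); the wrist camera has in their place "hand_eye" (4x4, takes a point from camera to tool coordinates, whose origin is the TCP and whose axes are the flange's). Camera axes: x right, y up, looking along -z (the intrinsics and any distortion apply to the point x, -y, -z); pixel columns grow to the right and rows downward; lengths in m; the calibration is good to about 2 mm. A picture is of the moment at which its call begins: read the wrist's pose just before it. camera_info takes no time and is no camera call.
- workorder.job_done(): hands the job in; it is judged then, once.
The state is a dict: "clock": time; "qpos": joint angles; "qd": joint speeds; "joint_efforts": joint torques, N m; "position": TCP position; "tool_rot": TCP orientation; "force": force on the tool from outside, world axes, zero at the start; "moment": the same for the moment, N m; "grip_width": finger opening in m; "finger_force": force on a finger pad.
Only numpy, scipy, OpenCV 4.12 (cv2) and the standard library are available. Lean on these libraries where they do the work, as an engineer would, in place of code of your own. Each camera call takes 0.05 s, during which the arm holds its last target. There are 200 camera calls.

TASK

Work is over: close the four open rivet boxes on the bench by laying on each one the wooden lid of its own shape and size, grip upward. Every lid should end up lying flat on its box, centred so that the opening is fully covered, the square and oblong lids lined up with the sides of their boxes. Leave the sanding block and the dye jar where they are.

Things in the scene. Friction and masses are not known exactly. Their poses are not given: they have to be found in the camera images.
- big_round_box: Open aluminium box with brass rivets in it (they stay below its rim), heavy and not shifted by a touch. The larger round one: outer diameter 84 mm, 40 mm high, walls 4 mm. Origin: centre of its underside, on the bench; z up. Its yaw does not matter.
- small_round_box: Open aluminium box with brass rivets in it (they stay below its rim), heavy and not shifted by a touch. The smaller round one: outer diameter 56 mm, 40 mm high, walls 4 mm. Origin: centre of its underside, on the bench; z up. Its yaw does not matter.
- square_box: Open aluminium box with brass rivets in it (they stay below its rim), heavy and not shifted by a touch. The square one: 72 by 72 mm outside, 40 mm high, walls 4 mm. Origin: centre of its underside, on the bench; z up. x and y run along its sides.
- long_box: Open aluminium box with brass rivets in it (they stay below its rim), heavy and not shifted by a touch. The oblong one: 104 mm along its x by 60 mm along its y outside, 40 mm high, walls 4 mm. Origin: centre of its underside, on the bench; z up. x runs along its long sides.
- big_round_lid: Loose flat wooden lid, lying on the bench grip up. The larger round one: diameter 96 mm, 8 mm thick, flat below, 25 to 90 g. At its middle a round wooden knob, diameter 20 mm, 24 mm tall (top 32 mm above the underside). Origin: centre of its underside; z up. Centred, it overlaps its own box's outer edge by 6 mm all round, the opening by 10 mm.
- small_round_lid: Loose flat wooden lid, lying on the bench grip up. The smaller round one: diameter 68 mm, 8 mm thick, flat below, 25 to 90 g. At its middle a round wooden knob, diameter 20 mm, 24 mm tall (top 32 mm above the underside). Origin: centre of its underside; z up. Centred, it overlaps its own box's outer edge by 6 mm all round, the opening by 10 mm.
- square_lid: Loose flat wooden lid, lying on the bench grip up. The square one: 84 by 84 mm, sides along x and y, 8 mm thick, flat below, 25 to 90 g. At its middle a wooden bar grip, 36 mm long along the lid's x, 14 mm wide along its y, 24 mm tall (top 32 mm above the underside). Origin: centre of its underside; z up. Centred, it overlaps its own box's outer edge by 6 mm all round, the opening by 10 mm.
- long_lid: Loose flat wooden lid, lying on the bench grip up. The oblong one: 116 mm along its x by 72 mm along its y, 8 mm thick, flat below, 25 to 90 g. At its middle a wooden bar grip, 36 mm long along the lid's x, 14 mm wide along its y, 24 mm tall (top 32 mm above the underside). Origin: centre of its underside; z up. Centred, it overlaps its own box's outer edge by 6 mm all round, the opening by 10 mm.
- sanding_block: Bystander: grey sanding block, 60 by 40 by 25 mm, origin at the centre of its underside. Leave it alone.
- dye_jar: Bystander: closed red jar with a white cap, diameter 60 mm, 55 mm tall, origin at the centre of its underside. Leave it alone.
Not all that is in view belongs to the job. Leave any green look-alike of the long_lid alone.

How it is judged:
At the end, for the whole second after the job is handed in: Each lid lies grip up on the rim of the box of its own shape and size: centres within 10 mm seen from above, underside 36 to 45 mm above the box's underside, level within 0.08 rad; square and oblong lids in line with their box's sides within 0.17 rad (any quarter or half turn); all at rest (horizontal distance between big_round_lid and big_round_box below 0.01 m and z of big_round_lid in the frame of big_round_box between 0.036 and 0.045 m and angle between each of big_round_lid, small_round_lid, square_lid, long_lid's own z axis and vertical below 0.08 rad and linear speed of each of big_round_lid, small_round_lid, square_lid, long_lid below 0.02 m/s and angular speed of each of big_round_lid, small_round_lid, square_lid, long_lid below 0.2 rad/s and horizontal distance between small_round_lid and small_round_box below 0.01 m and z of small_round_lid in the frame of small_round_box between 0.036 and 0.045 m and horizontal distance between square_lid and square_box below 0.01 m and z of square_lid in the frame of square_box between 0.036 and 0.045 m and (angle between the x axis of square_lid and the x axis of square_box, either way round below 0.17 rad or angle between the x axis of square_lid and the y axis of square_box, either way round below 0.17 rad) and horizontal distance between long_lid and long_box below 0.01 m and z of long_lid in the frame of long_box between 0.036 and 0.045 m and angle between the x axis of long_lid and the x axis of long_box, either way round below 0.17 rad); the robot touches nothing.
It fails at once if the sanding block is shifted by more than 20 mm (distance of sanding_block from where it was at the start of the episode above 0.02 m).
It fails at once if the dye jar is shifted by more than 20 mm (distance of dye_jar from where it was at the start of the episode above 0.02 m).
It also fails if it takes over 109 s, if anything falls off the work surface, if the arm or the gripper's body presses on something with over 40 N, if the wrist force passes 120 N, or if a joint passes its speed limit or range.

## Working session

There is one attempt and no reset: what is moved stays moved. The work goes in short steps, Python scripts to look and compute and a tool call to move; the robot and the scene stay as the last step left them, time stands still between calls to the robot, and variables do not carry over. Pictures are saved under pics/ and viewed, at most 14 in all, crops included, and the job is handed in when it is done.

Besides the shell and the picture viewer there is one more tool, called by a JSON object that holds its "op" and its "data". drive_tool: Moves the arm, as the interface text tells. Shift numbers are shares of 0.1 m and turn numbers shares of 90 degrees, none past 1 either way. Its arguments: {"type":"object","properties":{"targets":{"type":"array","items":{"type":"object","properties":{"dx":{"type":"number","minimum":-1,"maximum":1},"dy":{"type":"number","minimum":-1,"maximum":1},"dz":{"type":"number","minimum":-1,"maximum":1},"yaw":{"type":"number","minimum":-1,"maximum":1},"fingers":{"type":"number"}}}},"squeeze":{"type":"number"}},"required":["targets"]}

```bash
mkdir -p pics; python3 - <<'E'
from workcell import readout, grab_frame, camera_info, bot
import cv2
print(readout.observe(), bot.pinch_z)
for n in ("top","side","wrist"):
    print(n,camera_info(n)); cv2.imwrite(f"pics/{n}0.png",grab_frame(n))
E
```

```text
{'clock': 0.0, 'qpos': array([ 1.24683061,  0.52205212, -0.03634145,  1.59998423,  0.02123277,
        1.02107788, -0.11281103]), 'qd': array([ 0.00066355, -0.00012237,  0.00059615, -0.00090347,  0.00074686,
        0.00049184,  0.00060972]), 'joint_efforts': array([-1.75153004e-04, -9.27128720e+01,  1.98004268e+00, -3.69937384e+01,
        1.78249466e-02,  8.26110248e-03, -6.61084891e-05]), 'position': array([ 0.15679028, -0.60467994,  0.23071035]), 'tool_rot': array([-3.14046150e+00,  1.00544930e-04,  2.53773664e-01]), 'force': array([-0.48098196,  0.38903866, -0.18855879]), 'moment': array([0.00726922, 0.02977186, 0.00987519]), 'finger_force': 0.0, 'grip_width': 0.08530716602585448} 0.0187
top {'fx': 440.71861778863223, 'fy': 440.71861778863223, 'cx': 319.6483147434829, 'cy': 201.16637559064873, 'T': array([[-0.01299372,  0.99497365, -0.09929051,  0.44958584],
       [-0.99990653, -0.01250697,  0.0055232 , -0.05039781],
       [ 0.00425361,  0.09935299,  0.99504316,  1.22288998],
       [ 0.        ,  0.        ,  0.        ,  1.        ]])}
side {'fx': 450.3252262299001, 'fy': 450.3252262299001, 'cx': 315.4336564534344, 'cy': 204.1836697655554, 'T': array([[-0.75004493,  0.39909464, -0.52740504, -0.30041758],
       [-0.66137184, -0.44720462,  0.60215888,  0.8820599 ],
       [ 0.00446041,  0.80045706,  0.59937351,  0.98762952],
       [ 0.        ,  0.        ,  0.        ,  1.        ]])}
wrist {'fx': 352.5248130280462, 'fy': 352.5248130280462, 'cx': 323.6193236760133, 'cy': 205.5325359838101, 'hand_eye': array([[-1.46820131e-04,  9.59563019e-01,  2.81493857e-01,
         7.16762741e-02],
       [ 9.99999608e-01,  3.86567197e-04, -7.96164845e-04,
        -8.14053019e-05],
       [-8.72786634e-04,  2.81493630e-01, -9.59562700e-01,
        -1.42308944e-01],
       [ 0.00000000e+00,  0.00000000e+00,  0.00000000e+00,
         1.00000000e+00]])}
```

View pics/top0.png

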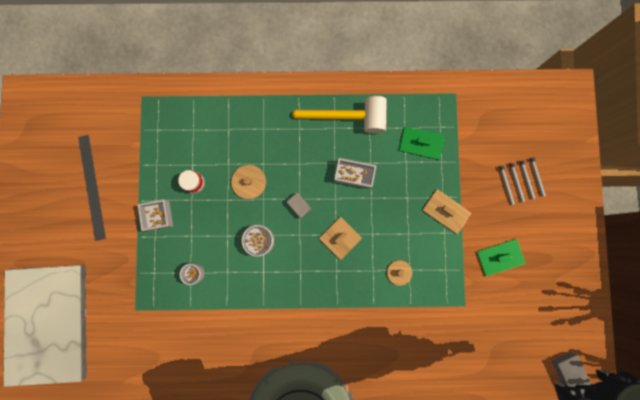

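View pics/side0.png

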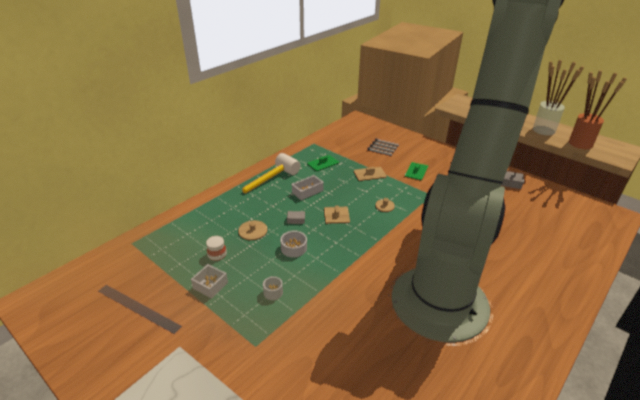

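Top view: the long_lid candidates are the wooden one (446,211) and the green ones (423,142) and (501,257), so I choose the wooden one. The other lids are big round (249,182), small round (400,273) and square (341,238). The boxes are big round (257,240), small round (191,273), square (155,216) and long (355,174). The bystanders are the jar (190,181) and the sanding block (298,205). Next come enlarged crops.

```bash
python3 - <<'E'
import cv2
im=cv2.imread("pics/top0.png")
def crop(n,x,y,w,h,s):
    c=cv2.resize(im[y:y+h,x:x+w],None,fx=s,fy=s,interpolation=cv2.INTER_CUBIC)
    for k in range(0,w,10): cv2.putText(c,str(x+k),(k*s,8),0,.3,(255,255,255)); cv2.line(c,(k*s,10),(k*s,14),(255,255,255))
    for k in range(0,h,10): cv2.putText(c,str(y+k),(0,k*s+4),0,.3,(255,255,255))
    cv2.imwrite(n,c)
crop("pics/cl.png",130,160,150,130,5)
crop("pics/cr.png",320,150,156,140,5)
E
```

```text
(no output)
```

View pics/cl.png

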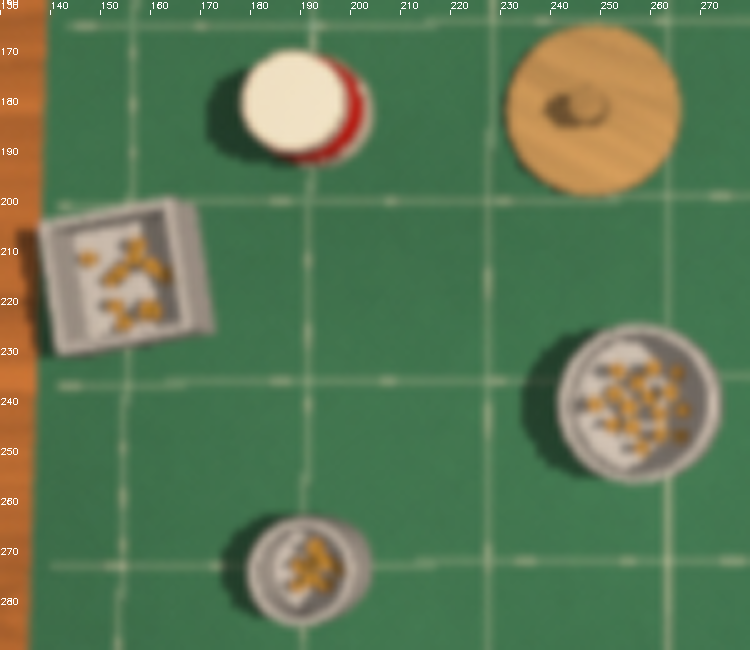

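View pics/cr.png

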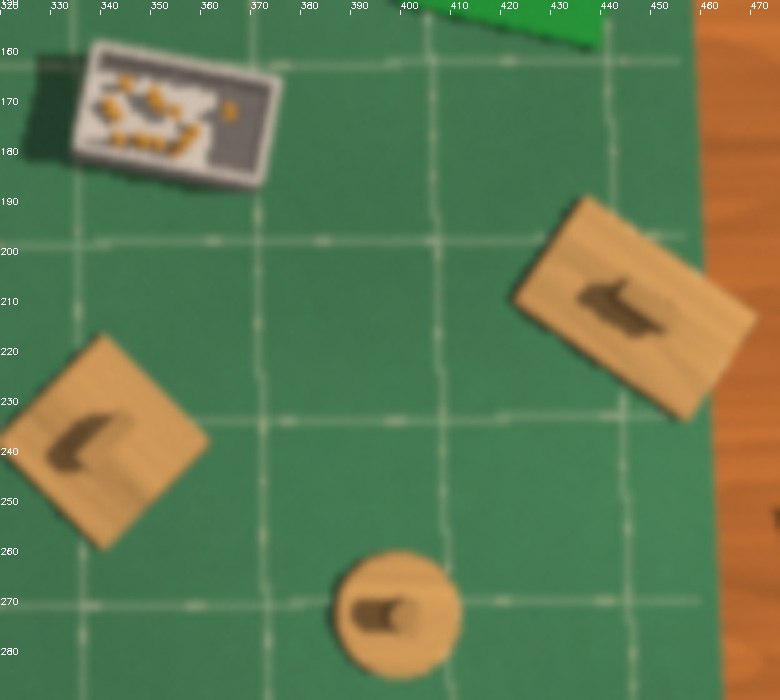

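```bash
cat > h.py <<'E'
import numpy as np, json
from workcell import readout, camera_info
def ray(name,px,z,cam=None):
    c=cam or camera_info(name); T=c["T"]
    d=T[:3,:3]@np.array([(px[0]-c["cx"])/c["fx"],-(px[1]-c["cy"])/c["fy"],-1])
    o=T[:3,3]; return (o+d*(z-o[2])/d[2])[:2]
def go(tgt,yaw=None,sym=np.pi):
    """print shift to tgt xyz in units of 0.1 m in current tool axes, in axes after the turn, and the turn in units of 90 deg"""
    s=readout.observe(); p=s["position"]; y0=s["tool_rot"][2]
    yaw=y0 if yaw is None else yaw
    if yaw-y0>np.pi: yaw-=2*np.pi
    if yaw-y0<-np.pi: yaw+=2*np.pi
    d=np.array(tgt)-p
    f=lambda y:(10*np.array([np.cos(y)*d[0]+np.sin(y)*d[1], np.sin(y)*d[0]-np.cos(y)*d[1], -d[2]])).round(3)
    print("pos",p.round(4),"yaw0 %.3f"%y0,"t",round(s["clock"],2)); print("now",f(y0),"after",f(yaw),"turn",round(-(yaw-y0)/(np.pi/2),3))
E
python3 - <<'E'
from h import *
L=(130,160);R=(320,150)
I={"sqb":(L,.04,[(38,222),(171,203),(190,336),(57,355)]),"brb":(L,.04,[(637,403)]),"srb":(L,.04,[(301,571)]),
"lob":(R,.04,[(95,38),(282,78),(260,188),(72,150)]),"brl":(L,.008,[(594,110)]),"srl":(R,.008,[(398,615)]),
"sql":(R,.008,[(105,332),(210,440),(105,550),(-2,440)]),"lol":(R,.008,[(587,195),(758,318),(686,422),(512,298)])}
out={}
for k,(o,z,ps) in I.items():
    w=np.array([ray("top",((u+.5)/5-.5+o[0],(v+.5)/5-.5+o[1]),z) for u,v in ps]); c=w.mean(0); m=""
    a=None
    if len(ps)>1:
        e=(w[1]-w[0])+(w[2]-w[3]); a=np.arctan2(e[1],e[0]); m=np.linalg.norm(np.roll(w,-1,0)-w,axis=1).round(4)
    out[k]=(*c,a); print(k,c.round(4),"az %.2f r %.3f"%(np.arctan2(c[1],c[0]),np.hypot(*c)),a,m)
json.dump(out,open("m.json","w"))
E
```

```text
sqb [0.535  0.3925] az 0.63 r 0.663 -1.4403783174805553 [0.0719 0.0727 0.0714 0.0726]
brb [0.4649 0.1118] az 0.24 r 0.478 None 
srb [0.3785 0.2897] az 0.65 r 0.477 None 
lob [ 0.6453 -0.1541] az -0.23 r 0.663 -1.7907958007362201 [0.104  0.0617 0.1038 0.063 ]
brl [0.628  0.1403] az 0.22 r 0.643 None 
srl [ 0.3722 -0.2716] az -0.63 r 0.461 None 
sql [ 0.4693 -0.1131] az -0.24 r 0.483 -2.3837656173915813 [0.0827 0.0834 0.0838 0.0838]
lol [ 0.5385 -0.4084] az -0.65 r 0.676 -2.2154856348272682 [0.1155 0.0709 0.1166 0.0718]
```

```bash
python3 -c "
from h import *
go((.5385,-.4084,.15),.926)"
```

```text
pos [ 0.1568 -0.6047  0.2309] yaw0 0.254 t 0.15
now [ 4.188 -0.943  0.809] after [3.863 1.87  0.809] turn -0.428
```

{"op": "drive_tool", "data": {"targets": [{"yaw": -0.0856, "dz": 0.1, "fingers": 0}, {"yaw": -0.0856, "dz": 0.1, "fingers": 0}, {"yaw": -0.0856, "dz": 0.1, "fingers": 0}, {"yaw": -0.0856, "dz": 0.1, "fingers": 0}, {"yaw": -0.0856, "dz": 0.1, "fingers": 0}, {"dx": 0.322, "dy": 0.156, "fingers": 0}, {"dx": 0.322, "dy": 0.156, "fingers": 0}, {"dx": 0.322, "dy": 0.156, "fingers": 0}, {"dx": 0.322, "dy": 0.156, "fingers": 0}, {"dx": 0.322, "dy": 0.156, "fingers": 0}, {"dx": 0.322, "dy": 0.156, "fingers": 0}, {"dx": 0.322, "dy": 0.156, "fingers": 0}, {"dx": 0.322, "dy": 0.156, "fingers": 0}, {"dx": 0.322, "dy": 0.156, "fingers": 0}, {"dx": 0.322, "dy": 0.156, "fingers": 0}, {"dx": 0.322, "dy": 0.156, "fingers": 0}, {"dx": 0.322, "dy": 0.156, "fingers": 0}, {"fingers": 0}, {"fingers": 0}, {"fingers": 0}], "squeeze": 30}}

```text
invalid input
```

```bash
cat >> h.py <<'E'
def wcam():
    from scipy.spatial.transform import Rotation as Ro
    c=camera_info("wrist"); s=readout.observe(); B=np.eye(4); B[:3,:3]=Ro.from_euler("xyz",s["tool_rot"]).as_matrix(); B[:3,3]=s["position"]
    c["T"]=B@c["hand_eye"]; return c
def proj(c,p):
    q=np.linalg.inv(c["T"])@np.append(p,1); return (c["cx"]+c["fx"]*q[0]/-q[2], c["cy"]-c["fy"]*q[1]/-q[2])
def shot(fn,pts):
    import cv2; from workcell import grab_frame
    c=wcam(); im=grab_frame("wrist")
    for p in pts:
        u=proj(c,p); cv2.drawMarker(im,tuple(int(round(x)) for x in u),(0,0,255),0,12)
    cv2.imwrite(fn,im); return c
def rect(x,y,a,l,w,z):
    return [(x+np.cos(a)*i-np.sin(a)*j,y+np.sin(a)*i+np.cos(a)*j,z) for i in(-l/2,l/2) for j in(-w/2,w/2)]
E
python3 -c "
from h import *
go((.5385,-.4084,.012),.926)
shot('pics/w1.png',rect(.5385,-.4084,.926,.116,.072,.008)+rect(.5385,-.4084,.926,.036,.014,.032))"
```

```text
pos [ 0.1568 -0.6047  0.2309] yaw0 0.254 t 0.15
now [ 4.188 -0.943  2.189] after [3.863 1.87  2.189] turn -0.428
```

View pics/w1.png

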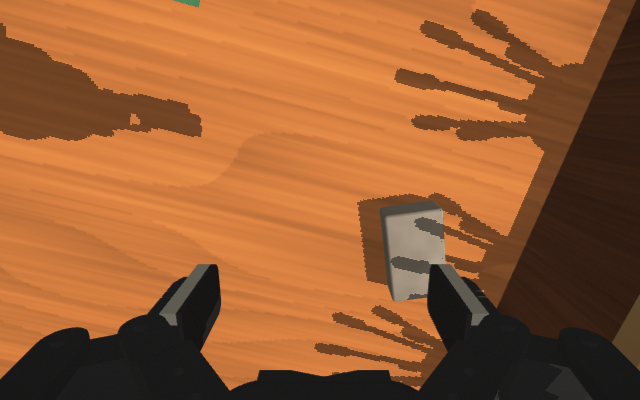

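The call was refused and the arm did not move. The picture shows only bare bench with a grey block at (415,250). I'll retry with every field filled in.

{"op": "drive_tool", "data": {"targets": [{"dx": 0, "dy": 0, "dz": 0.1, "yaw": -0.0856, "fingers": 0}, {"dx": 0, "dy": 0, "dz": 0.1, "yaw": -0.0856, "fingers": 0}, {"dx": 0, "dy": 0, "dz": 0.1, "yaw": -0.0856, "fingers": 0}, {"dx": 0, "dy": 0, "dz": 0.1, "yaw": -0.0856, "fingers": 0}, {"dx": 0, "dy": 0, "dz": 0.1, "yaw": -0.0856, "fingers": 0}, {"dx": 0.322, "dy": 0.156, "dz": 0, "yaw": 0, "fingers": 0}, {"dx": 0.322, "dy": 0.156, "dz": 0, "yaw": 0, "fingers": 0}, {"dx": 0.322, "dy": 0.156, "dz": 0, "yaw": 0, "fingers": 0}, {"dx": 0.322, "dy": 0.156, "dz": 0, "yaw": 0, "fingers": 0}, {"dx": 0.322, "dy": 0.156, "dz": 0, "yaw": 0, "fingers": 0}, {"dx": 0.322, "dy": 0.156, "dz": 0, "yaw": 0, "fingers": 0}, {"dx": 0.322, "dy": 0.156, "dz": 0, "yaw": 0, "fingers": 0}, {"dx": 0.322, "dy": 0.156, "dz": 0, "yaw": 0, "fingers": 0}, {"dx": 0.322, "dy": 0.156, "dz": 0, "yaw": 0, "fingers": 0}, {"dx": 0.322, "dy": 0.156, "dz": 0, "yaw": 0, "fingers": 0}, {"dx": 0.322, "dy": 0.156, "dz": 0, "yaw": 0, "fingers": 0}, {"dx": 0.322, "dy": 0.156, "dz": 0, "yaw": 0, "fingers": 0}, {"dx": 0, "dy": 0, "dz": 0, "yaw": 0, "fingers": 0}, {"dx": 0, "dy": 0, "dz": 0, "yaw": 0, "fingers": 0}], "squeeze": 30}}

```text
clock: 2.1
position: [0.5392, -0.4079, 0.1808]
tool_rot: [-3.141, -0.0, 0.927]
force: [-0.7, 0.0, -0.9]
grip_width: 0.0856
finger_force: 0.0
```

```bash
python3 -c "
from h import *
go((.5385,-.4084,.012),.926)
shot('pics/w2.png',rect(.5385,-.4084,.926,.116,.072,.008)+rect(.5385,-.4084,.926,.036,.014,.032))"
```

```text
pos [ 0.5392 -0.4079  0.1808] yaw0 0.927 t 2.1
now [-0.008 -0.003  1.688] after [-0.008 -0.003  1.688] turn 0.001
```

View pics/w2.png

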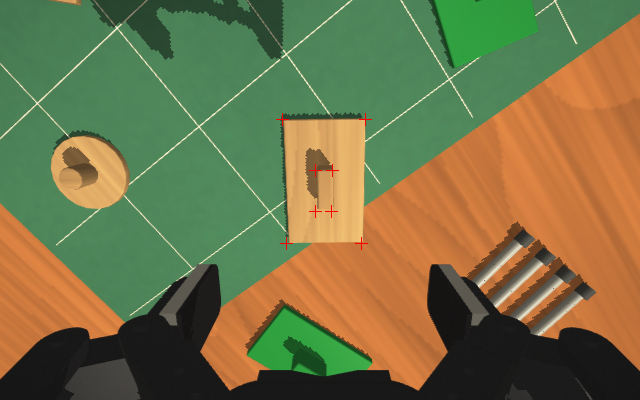

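The wrist view shows the wooden long_lid's corners and bar grip within 1–2 px of the projected marks (around 325,180). The green look-alikes, at (310,340) and (485,30), are clear of it. Descending and gripping now.

{"op": "drive_tool", "data": {"targets": [{"dx": 0, "dy": 0, "dz": 0.4, "yaw": 0, "fingers": 0.3}, {"dx": 0, "dy": 0, "dz": 0.4, "yaw": 0, "fingers": 0.3}, {"dx": 0, "dy": 0, "dz": 0.4, "yaw": 0, "fingers": 0.3}, {"dx": 0, "dy": 0, "dz": 0.28, "yaw": 0, "fingers": 0.3}, {"dx": 0, "dy": 0, "dz": 0.13, "yaw": 0, "fingers": 0.3}, {"dx": 0, "dy": 0, "dz": 0.07, "yaw": 0, "fingers": 0.3}, {"dx": 0, "dy": 0, "dz": 0, "yaw": 0, "fingers": 0.3}, {"dx": 0, "dy": 0, "dz": 0, "yaw": 0, "fingers": 1}, {"dx": 0, "dy": 0, "dz": 0, "yaw": 0, "fingers": 1}, {"dx": 0, "dy": 0, "dz": 0, "yaw": 0, "fingers": 1}, {"dx": 0, "dy": 0, "dz": 0, "yaw": 0, "fingers": 1}, {"dx": 0, "dy": 0, "dz": 0, "yaw": 0, "fingers": 1}, {"dx": 0, "dy": 0, "dz": 0, "yaw": 0, "fingers": 1}, {"dx": 0, "dy": 0, "dz": 0, "yaw": 0, "fingers": 1}], "squeeze": 30}}

```text
clock: 3.55
position: [0.5392, -0.409, 0.0144]
tool_rot: [3.14, 0.0, 0.926]
force: [-0.2, 0.8, 7.0]
grip_width: 0.0134
finger_force: 30.0
```

```bash
python3 -c "
from h import *
go((.6453,-.1541,.15),1.351)"
```

```text
pos [ 0.5392 -0.409   0.0144] yaw0 0.926 t 3.55
now [ 2.675 -0.684 -1.356] after [ 2.719  0.48  -1.356] turn -0.271
```

{"op": "drive_tool", "data": {"targets": [{"dx": 0, "dy": 0, "dz": -0.2, "yaw": 0, "fingers": 1}, {"dx": 0, "dy": 0, "dz": -0.356, "yaw": 0, "fingers": 1}, {"dx": 0, "dy": 0, "dz": -0.4, "yaw": -0.0677, "fingers": 1}, {"dx": 0, "dy": 0, "dz": -0.4, "yaw": -0.0677, "fingers": 1}, {"dx": 0, "dy": 0, "dz": 0, "yaw": -0.0678, "fingers": 1}, {"dx": 0, "dy": 0, "dz": 0, "yaw": -0.0678, "fingers": 1}, {"dx": 0.2, "dy": 0.035, "dz": 0, "yaw": 0, "fingers": 1}, {"dx": 0.36, "dy": 0.064, "dz": 0, "yaw": 0, "fingers": 1}, {"dx": 0.36, "dy": 0.064, "dz": 0, "yaw": 0, "fingers": 1}, {"dx": 0.36, "dy": 0.064, "dz": 0, "yaw": 0, "fingers": 1}, {"dx": 0.36, "dy": 0.064, "dz": 0, "yaw": 0, "fingers": 1}, {"dx": 0.36, "dy": 0.064, "dz": 0, "yaw": 0, "fingers": 1}, {"dx": 0.36, "dy": 0.064, "dz": 0, "yaw": 0, "fingers": 1}, {"dx": 0.2, "dy": 0.035, "dz": 0, "yaw": 0, "fingers": 1}, {"dx": 0.159, "dy": 0.026, "dz": 0, "yaw": 0, "fingers": 1}, {"dx": 0, "dy": 0, "dz": 0, "yaw": 0, "fingers": 1}, {"dx": 0, "dy": 0, "dz": 0, "yaw": 0, "fingers": 1}]}}

```text
clock: 5.25
position: [0.6444, -0.1546, 0.1489]
tool_rot: [-3.142, 0.001, 1.351]
force: [-0.2, -0.7, -1.0]
grip_width: 0.0131
finger_force: 29.5
```

```bash
python3 -c "
from h import *
go((.6453,-.1541,.0555),1.351)
shot('pics/w3.png',rect(.6453,-.1541,1.351,.104,.06,.04))"
```

```text
pos [ 0.6444 -0.1546  0.1489] yaw0 1.351 t 5.25
now [0.007 0.007 0.934] after [0.007 0.007 0.934] turn 0.0
```

View pics/w3.png

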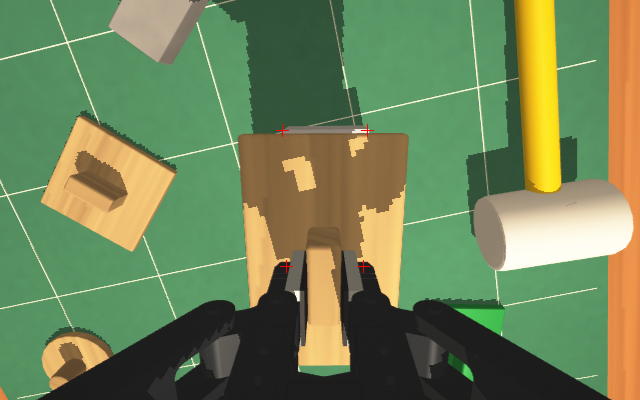

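The projected rim marks coincide with the far edge of the box at (282–368,130), and the lid is held straight. The square lid's bar at (97,187) runs along my -0.81 rad estimate. Lowering the long lid.

{"op": "drive_tool", "data": {"targets": [{"dx": 0.007, "dy": 0.007, "dz": 0.35, "yaw": 0, "fingers": 1}, {"dx": 0, "dy": 0, "dz": 0.3, "yaw": 0, "fingers": 1}, {"dx": 0, "dy": 0, "dz": 0.15, "yaw": 0, "fingers": 1}, {"dx": 0, "dy": 0, "dz": 0.06, "yaw": 0, "fingers": 1}, {"dx": 0, "dy": 0, "dz": 0.04, "yaw": 0, "fingers": 1}, {"dx": 0, "dy": 0, "dz": 0.03, "yaw": 0, "fingers": 1}, {"dx": 0, "dy": 0, "dz": 0.01, "yaw": 0, "fingers": 1}, {"dx": 0, "dy": 0, "dz": 0, "yaw": 0, "fingers": 1}]}}

```text
clock: 6.1
position: [0.6458, -0.1532, 0.0555]
tool_rot: [3.141, -0.0, 1.352]
force: [0.1, -0.7, -0.6]
grip_width: 0.0132
finger_force: 29.5
```

{"op": "drive_tool", "data": {"targets": [{"dx": 0, "dy": 0, "dz": 0, "yaw": 0, "fingers": 0.3}, {"dx": 0, "dy": 0, "dz": 0, "yaw": 0, "fingers": 0.3}, {"dx": 0, "dy": 0, "dz": 0, "yaw": 0, "fingers": 0.3}, {"dx": 0, "dy": 0, "dz": 0, "yaw": 0, "fingers": 0.3}, {"dx": 0, "dy": 0, "dz": -0.2, "yaw": 0, "fingers": 0.3}, {"dx": 0, "dy": 0, "dz": -0.4, "yaw": 0, "fingers": 0.3}, {"dx": 0, "dy": 0, "dz": -0.4, "yaw": 0, "fingers": 0.3}, {"dx": 0, "dy": 0, "dz": -0.2, "yaw": 0, "fingers": 0.3}, {"dx": 0, "dy": 0, "dz": 0, "yaw": 0, "fingers": 0.3}, {"dx": 0, "dy": 0, "dz": 0, "yaw": 0, "fingers": 0.3}]}}

```text
clock: 7.1
position: [0.6455, -0.1532, 0.1749]
tool_rot: [3.141, 0.0, 1.352]
force: [-0.3, -0.2, -1.2]
grip_width: 0.06
finger_force: 0.0
```

```bash
python3 -c "
from h import *
go((.4693,-.1131,.015),2.328)"
```

```text
pos [ 0.6455 -0.1532  0.1749] yaw0 1.352 t 7.1
now [ 0.009 -1.807  1.599] after [ 1.502 -1.005  1.599] turn -0.622
```

{"op": "drive_tool", "data": {"targets": [{"dx": 0.009, "dy": -0.307, "dz": 0, "yaw": 0, "fingers": 0.3}, {"dx": 0, "dy": -0.3, "dz": 0, "yaw": 0, "fingers": 0.3}, {"dx": 0, "dy": -0.3, "dz": 0, "yaw": 0, "fingers": 0.3}, {"dx": 0, "dy": -0.3, "dz": 0, "yaw": 0, "fingers": 0.3}, {"dx": 0, "dy": -0.3, "dz": 0, "yaw": 0, "fingers": 0.3}, {"dx": 0, "dy": -0.3, "dz": 0, "yaw": 0, "fingers": 0.3}, {"dx": 0, "dy": 0, "dz": 0, "yaw": -0.0777, "fingers": 0.3}, {"dx": 0, "dy": 0, "dz": 0, "yaw": -0.0777, "fingers": 0.3}, {"dx": 0, "dy": 0, "dz": 0, "yaw": -0.0777, "fingers": 0.3}, {"dx": 0, "dy": 0, "dz": 0, "yaw": -0.0777, "fingers": 0.3}, {"dx": 0, "dy": 0, "dz": 0, "yaw": -0.0777, "fingers": 0.3}, {"dx": 0, "dy": 0, "dz": 0, "yaw": -0.0777, "fingers": 0.3}, {"dx": 0, "dy": 0, "dz": 0, "yaw": -0.0777, "fingers": 0.3}, {"dx": 0, "dy": 0, "dz": 0, "yaw": -0.0777, "fingers": 0.3}, {"dx": 0, "dy": 0, "dz": 0.4, "yaw": 0, "fingers": 0.3}, {"dx": 0, "dy": 0, "dz": 0.4, "yaw": 0, "fingers": 0.3}, {"dx": 0, "dy": 0, "dz": 0, "yaw": 0, "fingers": 0.3}, {"dx": 0, "dy": 0, "dz": 0, "yaw": 0, "fingers": 0.3}]}}

```text
clock: 8.9
position: [0.469, -0.1125, 0.0949]
tool_rot: [-3.141, -0.002, 2.329]
force: [0.0, -0.1, 0.6]
grip_width: 0.0599
finger_force: 0.0
```

```bash
python3 -c "
from h import *
go((.4693,-.1131,.015),2.328)"
```

```text
pos [ 0.469  -0.1125  0.0949] yaw0 2.329 t 8.9
now [-0.007 -0.002  0.799] after [-0.007 -0.002  0.799] turn 0.001
```

{"op": "drive_tool", "data": {"targets": [{"dx": -0.007, "dy": 0, "dz": 0.35, "yaw": 0, "fingers": 0.3}, {"dx": 0, "dy": 0, "dz": 0.3, "yaw": 0, "fingers": 0.3}, {"dx": 0, "dy": 0, "dz": 0.1, "yaw": 0, "fingers": 0.3}, {"dx": 0, "dy": 0, "dz": 0.05, "yaw": 0, "fingers": 0.3}, {"dx": 0, "dy": 0, "dz": 0, "yaw": 0, "fingers": 0.3}, {"dx": 0, "dy": 0, "dz": 0, "yaw": 0, "fingers": 1}, {"dx": 0, "dy": 0, "dz": 0, "yaw": 0, "fingers": 1}, {"dx": 0, "dy": 0, "dz": 0, "yaw": 0, "fingers": 1}, {"dx": 0, "dy": 0, "dz": 0, "yaw": 0, "fingers": 1}, {"dx": 0, "dy": 0, "dz": 0, "yaw": 0, "fingers": 1}, {"dx": 0, "dy": 0, "dz": 0, "yaw": 0, "fingers": 1}]}}

```text
clock: 10.0
position: [0.4702, -0.1137, 0.0156]
tool_rot: [3.141, 0.001, 2.328]
force: [-1.7, -0.4, 11.2]
grip_width: 0.0129
finger_force: 30.4
```

```bash
python3 -c "
from h import *
go((.535,.3925,.15),1.701)"
```

```text
pos [ 0.4702 -0.1137  0.0156] yaw0 2.328 t 10.0
now [ 3.233  3.949 -1.344] after [ 4.935  1.3   -1.344] turn 0.399
```

{"op": "drive_tool", "data": {"targets": [{"dx": 0, "dy": 0, "dz": -0.2, "yaw": 0, "fingers": 1}, {"dx": 0, "dy": 0, "dz": -0.344, "yaw": 0.0799, "fingers": 1}, {"dx": 0, "dy": 0, "dz": -0.4, "yaw": 0.0799, "fingers": 1}, {"dx": 0, "dy": 0, "dz": -0.4, "yaw": 0.0799, "fingers": 1}, {"dx": 0, "dy": 0, "dz": 0, "yaw": 0.0799, "fingers": 1}, {"dx": 0.135, "dy": 0.04, "dz": 0, "yaw": 0.0799, "fingers": 1}, {"dx": 0.37, "dy": 0.1, "dz": 0, "yaw": 0, "fingers": 1}, {"dx": 0.37, "dy": 0.1, "dz": 0, "yaw": 0, "fingers": 1}, {"dx": 0.37, "dy": 0.1, "dz": 0, "yaw": 0, "fingers": 1}, {"dx": 0.37, "dy": 0.1, "dz": 0, "yaw": 0, "fingers": 1}, {"dx": 0.37, "dy": 0.1, "dz": 0, "yaw": 0, "fingers": 1}, {"dx": 0.37, "dy": 0.1, "dz": 0, "yaw": 0, "fingers": 1}, {"dx": 0.37, "dy": 0.1, "dz": 0, "yaw": 0, "fingers": 1}, {"dx": 0.37, "dy": 0.1, "dz": 0, "yaw": 0, "fingers": 1}, {"dx": 0.37, "dy": 0.1, "dz": 0, "yaw": 0, "fingers": 1}, {"dx": 0.37, "dy": 0.1, "dz": 0, "yaw": 0, "fingers": 1}, {"dx": 0.37, "dy": 0.1, "dz": 0, "yaw": 0, "fingers": 1}, {"dx": 0.37, "dy": 0.1, "dz": 0, "yaw": 0, "fingers": 1}, {"dx": 0.36, "dy": 0.06, "dz": 0, "yaw": 0, "fingers": 1}, {"dx": 0, "dy": 0, "dz": 0, "yaw": 0, "fingers": 1}]}}

```text
clock: 12.0
position: [0.5311, 0.3983, 0.1493]
tool_rot: [-3.141, -0.003, 1.706]
force: [-1.8, -0.7, -1.6]
grip_width: 0.0132
finger_force: 29.8
```

```bash
python3 -c "
from h import *
go((.535,.3925,.0565),1.701)
shot('pics/w4.png',rect(.535,.3925,1.701,.072,.072,.04))"
```

```text
pos [0.5311 0.3983 0.1493] yaw0 1.706 t 12.0
now [-0.063  0.031  0.928] after [-0.062  0.031  0.928] turn 0.003
```

View pics/w4.png

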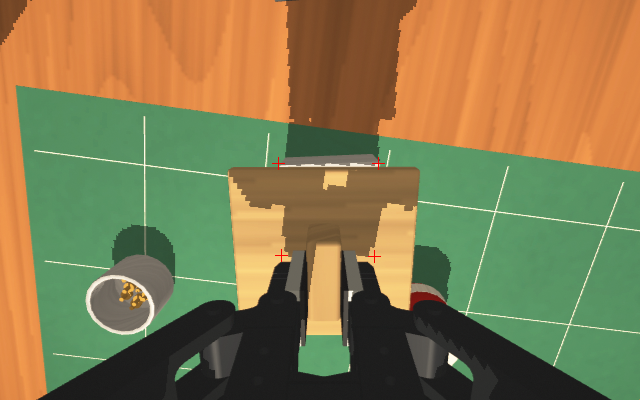

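The square box's far edge (285–380,157) sits near the projected marks while the arm is still settling. I'll let it settle, then correct.

{"op": "drive_tool", "data": {"targets": [{"dx": 0, "dy": 0, "dz": 0.3, "yaw": 0, "fingers": 1}, {"dx": 0, "dy": 0, "dz": 0.2, "yaw": 0, "fingers": 1}, {"dx": 0, "dy": 0, "dz": 0, "yaw": 0, "fingers": 1}, {"dx": 0, "dy": 0, "dz": 0, "yaw": 0, "fingers": 1}, {"dx": 0, "dy": 0, "dz": 0, "yaw": 0, "fingers": 1}]}}

```text
clock: 12.55
position: [0.5337, 0.3929, 0.1007]
tool_rot: [3.14, -0.001, 1.7]
force: [0.3, 0.9, -0.6]
grip_width: 0.013
finger_force: 29.8
```

```bash
python3 -c "
from h import *
go((.535,.3925,.0565),1.701)
shot('pics/w5.png',rect(.535,.3925,1.701,.072,.072,.04))"
```

```text
pos [0.5337 0.3929 0.1007] yaw0 1.700 t 12.55
now [-0.005  0.012  0.442] after [-0.005  0.012  0.442] turn -0.001
```

View pics/w5.png

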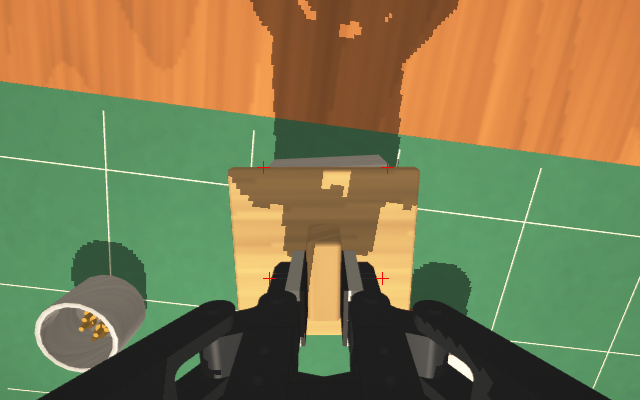

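{"op": "drive_tool", "data": {"targets": [{"dx": -0.005, "dy": 0.012, "dz": 0.2, "yaw": -0.02, "fingers": 1}, {"dx": 0, "dy": 0, "dz": 0.13, "yaw": 0, "fingers": 1}, {"dx": 0, "dy": 0, "dz": 0.06, "yaw": 0, "fingers": 1}, {"dx": 0, "dy": 0, "dz": 0.04, "yaw": 0, "fingers": 1}, {"dx": 0, "dy": 0, "dz": 0.015, "yaw": 0, "fingers": 1}, {"dx": 0, "dy": 0, "dz": 0, "yaw": 0, "fingers": 1}, {"dx": 0, "dy": 0, "dz": 0, "yaw": 0, "fingers": 0.3}, {"dx": 0, "dy": 0, "dz": 0, "yaw": 0, "fingers": 0.3}, {"dx": 0, "dy": 0, "dz": 0, "yaw": 0, "fingers": 0.3}, {"dx": 0, "dy": 0, "dz": 0, "yaw": 0, "fingers": 0.3}, {"dx": 0, "dy": 0, "dz": -0.2, "yaw": 0, "fingers": 0.3}, {"dx": 0, "dy": 0, "dz": -0.4, "yaw": 0, "fingers": 0.3}, {"dx": 0, "dy": 0, "dz": -0.4, "yaw": 0, "fingers": 0.3}, {"dx": 0, "dy": 0, "dz": 0, "yaw": 0, "fingers": 0.3}, {"dx": 0, "dy": 0, "dz": 0, "yaw": 0, "fingers": 0.3}]}}

```text
clock: 14.1
position: [0.5347, 0.3926, 0.1555]
tool_rot: [3.14, -0.001, 1.732]
force: [-0.4, 0.0, -1.1]
grip_width: 0.06
finger_force: 0.0
```

```bash
python3 -c "
from h import *
go((.628,.1403,.018))"
```

```text
pos [0.5347 0.3926 0.1555] yaw0 1.732 t 14.1
now [-2.64   0.517  1.375] after [-2.64   0.517  1.375] turn -0.0
```

{"op": "drive_tool", "data": {"targets": [{"dx": -0.2, "dy": 0.04, "dz": 0, "yaw": 0, "fingers": 0.3}, {"dx": -0.35, "dy": 0.07, "dz": 0, "yaw": 0, "fingers": 0.3}, {"dx": -0.35, "dy": 0.07, "dz": 0, "yaw": 0, "fingers": 0.3}, {"dx": -0.35, "dy": 0.07, "dz": 0, "yaw": 0, "fingers": 0.3}, {"dx": -0.35, "dy": 0.07, "dz": 0, "yaw": 0, "fingers": 0.3}, {"dx": -0.35, "dy": 0.07, "dz": 0, "yaw": 0, "fingers": 0.3}, {"dx": -0.35, "dy": 0.07, "dz": 0, "yaw": 0, "fingers": 0.3}, {"dx": -0.2, "dy": 0.04, "dz": 0, "yaw": 0, "fingers": 0.3}, {"dx": -0.14, "dy": 0.017, "dz": 0, "yaw": 0, "fingers": 0.3}, {"dx": 0, "dy": 0, "dz": 0.35, "yaw": 0, "fingers": 0.3}, {"dx": 0, "dy": 0, "dz": 0.25, "yaw": 0, "fingers": 0.3}, {"dx": 0, "dy": 0, "dz": 0, "yaw": 0, "fingers": 0.3}, {"dx": 0, "dy": 0, "dz": 0, "yaw": 0, "fingers": 0.3}, {"dx": 0, "dy": 0, "dz": 0, "yaw": 0, "fingers": 0.3}]}}

```text
clock: 15.5
position: [0.6282, 0.1409, 0.0961]
tool_rot: [3.14, -0.0, 1.733]
force: [0.8, 0.4, -0.2]
grip_width: 0.0598
finger_force: 0.0
```

```bash
python3 -c "
from h import *
go((.628,.1403,.018))
k=[(.628+r*np.cos(a),.1403+r*np.sin(a),z) for r,z in((.048,.008),(.01,.032)) for a in np.arange(8)*np.pi/4]
shot('pics/w6.png',k)"
```

```text
pos [0.6282 0.1409 0.0961] yaw0 1.733 t 15.5
now [-0.006 -0.003  0.781] after [-0.006 -0.003  0.781] turn -0.0
```

View pics/w6.png

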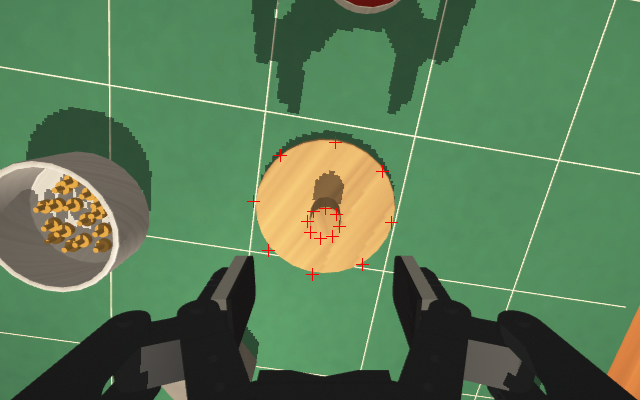

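The big round lid spans (256–396,139–272), so it sits about 2 mm further in +x and +y of the tool than the marks. I'll include that correction.

{"op": "drive_tool", "data": {"targets": [{"dx": 0.012, "dy": 0.02, "dz": 0.35, "yaw": 0, "fingers": 0.3}, {"dx": 0, "dy": 0, "dz": 0.28, "yaw": 0, "fingers": 0.3}, {"dx": 0, "dy": 0, "dz": 0.1, "yaw": 0, "fingers": 0.3}, {"dx": 0, "dy": 0, "dz": 0.05, "yaw": 0, "fingers": 0.3}, {"dx": 0, "dy": 0, "dz": 0, "yaw": 0, "fingers": 0.3}, {"dx": 0, "dy": 0, "dz": 0, "yaw": 0, "fingers": 1}, {"dx": 0, "dy": 0, "dz": 0, "yaw": 0, "fingers": 1}, {"dx": 0, "dy": 0, "dz": 0, "yaw": 0, "fingers": 1}, {"dx": 0, "dy": 0, "dz": 0, "yaw": 0, "fingers": 1}, {"dx": 0, "dy": 0, "dz": 0, "yaw": 0, "fingers": 1}, {"dx": 0, "dy": 0, "dz": 0, "yaw": 0, "fingers": 1}]}}

```text
clock: 16.65
position: [0.63, 0.1418, 0.0178]
tool_rot: [3.14, 0.0, 1.732]
force: [-2.3, -2.0, 8.3]
grip_width: 0.0187
finger_force: 29.0
```

```bash
python3 -c "
from h import *
go((.4649,.1118,.15))"
```

```text
pos [0.63   0.1418 0.0178] yaw0 1.732 t 16.65
now [-0.031 -1.678 -1.322] after [-0.031 -1.678 -1.322] turn -0.0
```

{"op": "drive_tool", "data": {"targets": [{"dx": 0, "dy": 0, "dz": -0.2, "yaw": 0, "fingers": 1}, {"dx": 0, "dy": 0, "dz": -0.4, "yaw": 0, "fingers": 1}, {"dx": 0, "dy": 0, "dz": -0.4, "yaw": 0, "fingers": 1}, {"dx": -0.03, "dy": 0, "dz": -0.32, "yaw": 0, "fingers": 1}, {"dx": 0, "dy": 0, "dz": 0, "yaw": 0, "fingers": 1}, {"dx": 0, "dy": 0, "dz": 0, "yaw": 0, "fingers": 1}, {"dx": 0, "dy": 0, "dz": 0, "yaw": 0, "fingers": 1}]}}

```text
clock: 17.35
position: [0.6295, 0.1386, 0.1479]
tool_rot: [-3.14, 0.0, 1.732]
force: [-0.4, 0.2, -0.3]
grip_width: 0.0186
finger_force: 29.5
```

```bash
python3 -c "
from h import *
go((.4649,.1118,.15))
k=[(x+.042*s*np.cos(a),y+.042*s*np.sin(a),.04) for x,y,s in((.4649,.1118,1),(.3785,.2897,2/3)) for a in np.arange(8)*np.pi/4]
shot('pics/w7.png',k)"
```

```text
pos [0.6295 0.1386 0.1479] yaw0 1.732 t 17.35
now [-0.    -1.667 -0.021] after [-0.    -1.667 -0.021] turn -0.0
```

View pics/w7.png

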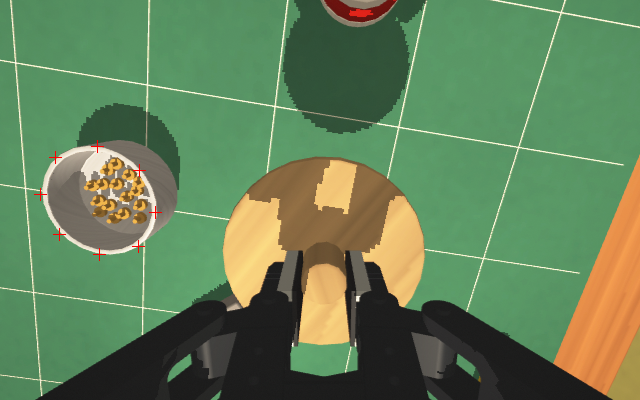

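The big box rim (43–157,145–253) lies about 1.5 mm to the right of the marks, which is a good match. Moving to it.

{"op": "drive_tool", "data": {"targets": [{"dx": 0, "dy": -0.2, "dz": 0, "yaw": 0, "fingers": 1}, {"dx": 0, "dy": -0.35, "dz": 0, "yaw": 0, "fingers": 1}, {"dx": 0, "dy": -0.35, "dz": 0, "yaw": 0, "fingers": 1}, {"dx": 0, "dy": -0.35, "dz": 0, "yaw": 0, "fingers": 1}, {"dx": 0, "dy": -0.25, "dz": 0, "yaw": 0, "fingers": 1}, {"dx": 0, "dy": -0.154, "dz": 0, "yaw": 0, "fingers": 1}, {"dx": 0, "dy": 0, "dz": 0.3, "yaw": 0, "fingers": 1}, {"dx": 0, "dy": 0, "dz": 0.3, "yaw": 0, "fingers": 1}, {"dx": 0, "dy": 0, "dz": 0, "yaw": 0, "fingers": 1}, {"dx": 0, "dy": 0, "dz": 0, "yaw": 0, "fingers": 1}, {"dx": 0, "dy": 0, "dz": 0, "yaw": 0, "fingers": 1}]}}

```text
clock: 18.5
position: [0.4672, 0.1125, 0.0897]
tool_rot: [3.141, -0.0, 1.732]
force: [-0.5, -0.3, 0.2]
grip_width: 0.0185
finger_force: 29.6
```

```bash
python3 -c "
from h import *
go((.4662,.112,.059))"
```

```text
pos [0.4672 0.1125 0.0897] yaw0 1.732 t 18.5
now [-0.003 -0.011  0.307] after [-0.003 -0.011  0.307] turn -0.0
```

{"op": "drive_tool", "data": {"targets": [{"dx": -0.003, "dy": -0.011, "dz": 0.17, "yaw": 0, "fingers": 1}, {"dx": 0, "dy": 0, "dz": 0.07, "yaw": 0, "fingers": 1}, {"dx": 0, "dy": 0, "dz": 0.04, "yaw": 0, "fingers": 1}, {"dx": 0, "dy": 0, "dz": 0.03, "yaw": 0, "fingers": 1}, {"dx": 0, "dy": 0, "dz": 0, "yaw": 0, "fingers": 1}, {"dx": 0, "dy": 0, "dz": 0, "yaw": 0, "fingers": 0.3}, {"dx": 0, "dy": 0, "dz": 0, "yaw": 0, "fingers": 0.3}, {"dx": 0, "dy": 0, "dz": 0, "yaw": 0, "fingers": 0.3}, {"dx": 0, "dy": 0, "dz": 0, "yaw": 0, "fingers": 0.3}, {"dx": 0, "dy": 0, "dz": -0.2, "yaw": 0, "fingers": 0.3}, {"dx": 0, "dy": 0, "dz": -0.4, "yaw": 0, "fingers": 0.3}, {"dx": 0, "dy": 0, "dz": -0.4, "yaw": 0, "fingers": 0.3}, {"dx": 0, "dy": 0, "dz": 0, "yaw": 0, "fingers": 0.3}, {"dx": 0, "dy": 0, "dz": 0, "yaw": 0, "fingers": 0.3}]}}

```text
clock: 19.9
position: [0.4661, 0.1115, 0.1584]
tool_rot: [3.14, 0.0, 1.731]
force: [0.1, 0.3, 0.2]
grip_width: 0.0596
finger_force: 0.0
```

```bash
python3 -c "
from h import *
go((.3722,-.2716,.018),1.1)"
```

```text
pos [0.4661 0.1115 0.1584] yaw0 1.731 t 19.9
now [-3.632 -1.54   1.404] after [-3.84   0.901  1.404] turn 0.402
```

{"op": "drive_tool", "data": {"targets": [{"dx": 0, "dy": 0, "dz": 0, "yaw": 0.0804, "fingers": 0.3}, {"dx": 0, "dy": 0, "dz": 0, "yaw": 0.0804, "fingers": 0.3}, {"dx": 0, "dy": 0, "dz": 0, "yaw": 0.0804, "fingers": 0.3}, {"dx": 0, "dy": 0, "dz": 0, "yaw": 0.0804, "fingers": 0.3}, {"dx": 0, "dy": 0, "dz": 0, "yaw": 0.0804, "fingers": 0.3}, {"dx": -0.24, "dy": 0.061, "dz": 0, "yaw": 0, "fingers": 0.3}, {"dx": -0.32, "dy": 0.075, "dz": 0, "yaw": 0, "fingers": 0.3}, {"dx": -0.32, "dy": 0.075, "dz": 0, "yaw": 0, "fingers": 0.3}, {"dx": -0.32, "dy": 0.075, "dz": 0, "yaw": 0, "fingers": 0.3}, {"dx": -0.32, "dy": 0.075, "dz": 0, "yaw": 0, "fingers": 0.3}, {"dx": -0.32, "dy": 0.075, "dz": 0, "yaw": 0, "fingers": 0.3}, {"dx": -0.32, "dy": 0.075, "dz": 0, "yaw": 0, "fingers": 0.3}, {"dx": -0.32, "dy": 0.075, "dz": 0, "yaw": 0, "fingers": 0.3}, {"dx": -0.32, "dy": 0.075, "dz": 0, "yaw": 0, "fingers": 0.3}, {"dx": -0.32, "dy": 0.075, "dz": 0, "yaw": 0, "fingers": 0.3}, {"dx": -0.32, "dy": 0.075, "dz": 0, "yaw": 0, "fingers": 0.3}, {"dx": -0.24, "dy": 0.055, "dz": 0, "yaw": 0, "fingers": 0.3}, {"dx": -0.16, "dy": 0.035, "dz": 0.2, "yaw": 0, "fingers": 0.3}, {"dx": 0, "dy": 0, "dz": 0.4, "yaw": 0, "fingers": 0.3}, {"dx": 0, "dy": 0, "dz": 0, "yaw": 0, "fingers": 0.3}]}}

```text
clock: 21.9
position: [0.3694, -0.2701, 0.0938]
tool_rot: [-3.134, -0.001, 1.1]
force: [0.1, -0.4, 1.9]
grip_width: 0.0595
finger_force: 0.0
```

{"op": "drive_tool", "data": {"targets": [{"dx": 0, "dy": 0, "dz": 0, "yaw": 0, "fingers": 0.3}, {"dx": 0, "dy": 0, "dz": 0, "yaw": 0, "fingers": 0.3}, {"dx": 0, "dy": 0, "dz": 0, "yaw": 0, "fingers": 0.3}]}}

```text
clock: 22.2
position: [0.3727, -0.2715, 0.0991]
tool_rot: [3.14, 0.0, 1.101]
force: [0.1, 0.5, 0.5]
grip_width: 0.0597
finger_force: 0.0
```

```bash
python3 -c "
from h import *
go((.3722,-.2716,.018))
k=[(.3722+r*np.cos(a),-.2716+r*np.sin(a),z) for r,z in((.034,.008),) for a in np.arange(8)*np.pi/4]
shot('pics/w8.png',k)"
```

```text
pos [ 0.3727 -0.2715  0.0991] yaw0 1.101 t 22.2
now [-0.003 -0.004  0.811] after [-0.003 -0.004  0.811] turn -0.0
```

View pics/w8.png

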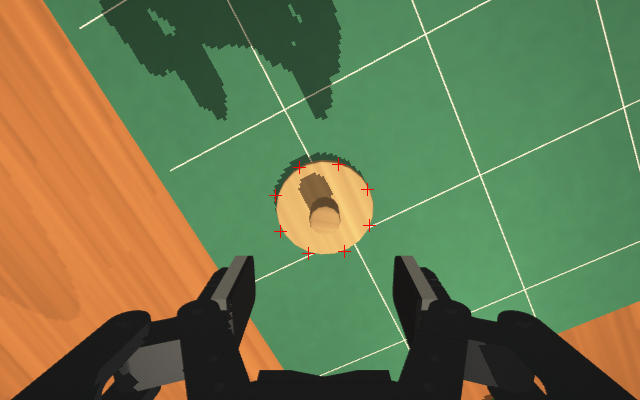

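The small round lid (277–373,161–254) matches the marks to about 1.5 mm. Gripping it.

{"op": "drive_tool", "data": {"targets": [{"dx": 0, "dy": 0.01, "dz": 0.35, "yaw": 0, "fingers": 0.3}, {"dx": 0, "dy": 0, "dz": 0.3, "yaw": 0, "fingers": 0.3}, {"dx": 0, "dy": 0, "dz": 0.1, "yaw": 0, "fingers": 0.3}, {"dx": 0, "dy": 0, "dz": 0.055, "yaw": 0, "fingers": 0.3}, {"dx": 0, "dy": 0, "dz": 0, "yaw": 0, "fingers": 0.3}, {"dx": 0, "dy": 0, "dz": 0, "yaw": 0, "fingers": 1}, {"dx": 0, "dy": 0, "dz": 0, "yaw": 0, "fingers": 1}, {"dx": 0, "dy": 0, "dz": 0, "yaw": 0, "fingers": 1}, {"dx": 0, "dy": 0, "dz": 0, "yaw": 0, "fingers": 1}, {"dx": 0, "dy": 0, "dz": 0, "yaw": 0, "fingers": 1}, {"dx": 0, "dy": 0, "dz": 0, "yaw": 0, "fingers": 1}, {"dx": 0, "dy": 0, "dz": -0.2, "yaw": 0, "fingers": 1}, {"dx": 0, "dy": 0, "dz": -0.4, "yaw": 0, "fingers": 1}, {"dx": 0, "dy": 0, "dz": -0.4, "yaw": 0, "fingers": 1}, {"dx": 0, "dy": 0, "dz": -0.4, "yaw": 0, "fingers": 1}, {"dx": 0, "dy": 0, "dz": 0, "yaw": 0, "fingers": 1}, {"dx": 0, "dy": 0, "dz": 0, "yaw": 0, "fingers": 1}]}}

```text
clock: 23.95
position: [0.3731, -0.2723, 0.1583]
tool_rot: [3.139, 0.0, 1.1]
force: [-0.8, -0.6, -0.9]
grip_width: 0.0184
finger_force: 29.6
```

```bash
python3 -c "
from h import *
go((.47,0,.15),1.731)
go((.3795,.29,.059),1.731)"
```

```text
pos [ 0.3731 -0.2723  0.1583] yaw0 1.100 t 23.95
now [ 2.866 -0.371  0.083] after [2.533 1.391 0.083] turn -0.402
pos [ 0.3731 -0.2723  0.1583] yaw0 1.100 t 23.95
now [ 5.04  -2.493  0.993] after [5.54  0.96  0.993] turn -0.402
```

{"op": "drive_tool", "data": {"targets": [{"dx": 0, "dy": 0, "dz": 0, "yaw": -0.0804, "fingers": 1}, {"dx": 0, "dy": 0, "dz": 0, "yaw": -0.0804, "fingers": 1}, {"dx": 0, "dy": 0, "dz": 0, "yaw": -0.0804, "fingers": 1}, {"dx": 0, "dy": 0, "dz": 0, "yaw": -0.0804, "fingers": 1}, {"dx": 0, "dy": 0, "dz": 0, "yaw": -0.0804, "fingers": 1}, {"dx": 0.2, "dy": 0.1, "dz": 0, "yaw": 0, "fingers": 1}, {"dx": 0.29, "dy": 0.16, "dz": 0, "yaw": 0, "fingers": 1}, {"dx": 0.29, "dy": 0.16, "dz": 0, "yaw": 0, "fingers": 1}, {"dx": 0.29, "dy": 0.16, "dz": 0, "yaw": 0, "fingers": 1}, {"dx": 0.29, "dy": 0.16, "dz": 0, "yaw": 0, "fingers": 1}, {"dx": 0.29, "dy": 0.16, "dz": 0, "yaw": 0, "fingers": 1}, {"dx": 0.29, "dy": 0.16, "dz": 0, "yaw": 0, "fingers": 1}, {"dx": 0.29, "dy": 0.16, "dz": 0, "yaw": 0, "fingers": 1}, {"dx": 0.3, "dy": 0.12, "dz": 0, "yaw": 0, "fingers": 1}, {"dx": 0.3, "dy": 0, "dz": 0, "yaw": 0, "fingers": 1}, {"dx": 0.3, "dy": -0.04, "dz": 0, "yaw": 0, "fingers": 1}, {"dx": 0.3, "dy": -0.04, "dz": 0, "yaw": 0, "fingers": 1}, {"dx": 0.2, "dy": -0.03, "dz": 0, "yaw": 0, "fingers": 1}, {"dx": 0, "dy": 0, "dz": 0, "yaw": 0, "fingers": 1}, {"dx": 0, "dy": 0, "dz": 0, "yaw": 0, "fingers": 1}]}}

```text
clock: 25.95
position: [0.4356, 0.106, 0.1565]
tool_rot: [-3.14, 0.0, 1.733]
force: [0.5, -0.4, -1.0]
grip_width: 0.0184
finger_force: 29.6
```

```bash
python3 -c "
from h import *
go((.3795,.29,.059),1.731)"
```

```text
pos [0.4356 0.106  0.1565] yaw0 1.733 t 25.95
now [ 1.906 -0.257  0.975] after [ 1.906 -0.26   0.975] turn 0.001
```

{"op": "drive_tool", "data": {"targets": [{"dx": 0.2, "dy": -0.027, "dz": 0, "yaw": 0, "fingers": 1}, {"dx": 0.32, "dy": -0.043, "dz": 0, "yaw": 0, "fingers": 1}, {"dx": 0.32, "dy": -0.043, "dz": 0, "yaw": 0, "fingers": 1}, {"dx": 0.32, "dy": -0.043, "dz": 0, "yaw": 0, "fingers": 1}, {"dx": 0.32, "dy": -0.043, "dz": 0, "yaw": 0, "fingers": 1}, {"dx": 0.25, "dy": -0.035, "dz": 0, "yaw": 0, "fingers": 1}, {"dx": 0.176, "dy": -0.023, "dz": 0, "yaw": 0, "fingers": 1}, {"dx": 0, "dy": 0, "dz": 0.3, "yaw": 0, "fingers": 1}, {"dx": 0, "dy": 0, "dz": 0.3, "yaw": 0, "fingers": 1}, {"dx": 0, "dy": 0, "dz": 0, "yaw": 0, "fingers": 1}, {"dx": 0, "dy": 0, "dz": 0, "yaw": 0, "fingers": 1}, {"dx": 0, "dy": 0, "dz": 0, "yaw": 0, "fingers": 1}, {"dx": 0, "dy": 0, "dz": 0, "yaw": 0, "fingers": 1}]}}

```text
clock: 27.25
position: [0.3808, 0.2902, 0.0984]
tool_rot: [3.14, -0.001, 1.731]
force: [-0.1, -0.6, -0.3]
grip_width: 0.0182
finger_force: 29.6
```

```bash
python3 -c "
from h import *
go((.3795,.29,.059))"
```

```text
pos [0.3808 0.2902 0.0984] yaw0 1.731 t 27.25
now [-0.    -0.013  0.394] after [-0.    -0.013  0.394] turn -0.0
```

{"op": "drive_tool", "data": {"targets": [{"dx": 0, "dy": -0.013, "dz": 0.2, "yaw": 0, "fingers": 1}, {"dx": 0, "dy": 0, "dz": 0.12, "yaw": 0, "fingers": 1}, {"dx": 0, "dy": 0, "dz": 0.04, "yaw": 0, "fingers": 1}, {"dx": 0, "dy": 0, "dz": 0.03, "yaw": 0, "fingers": 1}, {"dx": 0, "dy": 0, "dz": 0.01, "yaw": 0, "fingers": 1}, {"dx": 0, "dy": 0, "dz": 0, "yaw": 0, "fingers": 1}, {"dx": 0, "dy": 0, "dz": 0, "yaw": 0, "fingers": 0.3}, {"dx": 0, "dy": 0, "dz": 0, "yaw": 0, "fingers": 0.3}, {"dx": 0, "dy": 0, "dz": 0, "yaw": 0, "fingers": 0.3}, {"dx": 0, "dy": 0, "dz": 0, "yaw": 0, "fingers": 0.3}, {"dx": 0, "dy": 0, "dz": -0.2, "yaw": 0, "fingers": 0.3}, {"dx": 0, "dy": 0, "dz": -0.4, "yaw": 0, "fingers": 0.3}, {"dx": 0, "dy": 0, "dz": -0.4, "yaw": 0, "fingers": 0.3}, {"dx": 0, "dy": 0, "dz": -0.3, "yaw": 0, "fingers": 0.3}, {"dx": 0, "dy": 0, "dz": 0, "yaw": 0, "fingers": 0.3}, {"dx": 0, "dy": 0, "dz": 0, "yaw": 0, "fingers": 0.3}]}}

```text
clock: 28.85
position: [0.3791, 0.2899, 0.1876]
tool_rot: [3.14, -0.0, 1.732]
force: [-0.5, 0.5, -1.3]
grip_width: 0.0599
finger_force: 0.0
```

```bash
python3 - <<'E'
from h import *
import cv2; from workcell import grab_frame
m=json.load(open("m.json")); c=camera_info("top"); im=grab_frame("top")
circ=lambda x,y,r:[(x+r*np.cos(a),y+r*np.sin(a),.048) for a in np.arange(8)*np.pi/4]
P=circ(*m["brb"][:2],.048)+circ(*m["srb"][:2],.034)+rect(*m["sqb"],.084,.084,.048)+rect(*m["lob"],.116,.072,.048)
x,y,w,h=130,150,260,140; s=3
v=cv2.resize(im[y:y+h,x:x+w],None,fx=s,fy=s,interpolation=cv2.INTER_CUBIC)
for p in P:
    u=proj(c,p); cv2.drawMarker(v,(round((u[0]+.5-x)*s),round((u[1]+.5-y)*s)),(0,0,255),0,8)
cv2.imwrite("pics/top9.png",v)
E
```

```text
(no output)
```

View pics/top9.png

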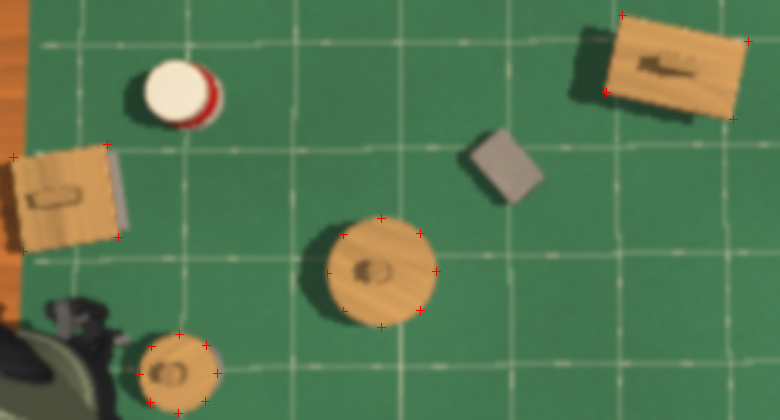

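All four lids cover their boxes and match the projected lid outlines within about 1 px: long (677,67), square (65,197), big round (382,271) and small round (179,373). The jar and sanding block have not moved, so I'm handing in.

```bash
python3 -c "
from workcell import workorder
print(workorder.job_done())"
```

```text
the job is handed in; nothing more can be done
None
```

All four lids are on their own boxes, flat, centred and lined up in the final top view; the jar and sanding block were not moved, and I handed the job in at about 29 s on the robot's clock (the call returned no verdict).

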